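# Set the brake lever tester to its fifth load step and start it

### The job

Set the brake lever tester to its fifth load step: with a fingertip, push the selector bar round clockwise, click by click, until it rests in the fifth position counted from the stop (the long stud beside the stop is the first), without ever going past the fifth, which would overload the lever. Only then press the round start button in with a fingertip, let it come back up, and finish clear of everything. Push gently, do not pinch the selector bar, and leave the wheel chocks, the hex key case and the loose push handle where they are.

Things in the scene. Friction and masses are not known exactly. Their poses are not given: they have to be found in the camera images.
- tester: Grey steel box 190 (x) x 290 (y) x 70 mm fixed to the bench; origin under its centre, on the bench; x away from the robot at yaw 0, y left, z up; yaw up to 0.35 rad either way. Beside it, centred at x +20, y -215 mm, a fixed steel stand on a 130 x 80 mm foot holds a chrome brake lever, up to 160 mm above the bench.
- selector_axis (a point): Where the selector's upright turning axis meets the tester's flat top (70 mm above the bench); fixed, axes as the tester's. Seven studs (5 mm high, round, 7 mm across; only the first is long, 22 x 7 mm) stand on a half circle of radius 74 mm round it, 30 degrees apart: the first due +y, the fourth due +x, the seventh due -y.
- stop (a point): Centre of the end stop, a small dark steel block 9 (x) x 8 (y) x 20 mm high on the tester's top, 11.5 mm to -x and 24 mm to +y of selector_axis, touching the bar's near side when it stands in the first position.
- selector (a joint): Selector angle, rad, growing clockwise seen from above, with clicks 0.5236 rad (30 degrees) apart: 0 = first position (bar due +y), 1.047 third, 2.094 fifth, 3.142 seventh and last. Starts in the first, second or third. A push of about 2 N at selector_push takes it over a click; past half-way it snaps on into the next position and stays.
- selector_push (a point): Point inside the black selector bar, 50 mm from the axis, 21 mm above the tester's top; turns with it. The bar is 12 mm thick with flat upright sides, from a round hub (radius 20, height 38 mm) out to 64 mm from the axis, ending in a pointed tip, and spans 8 to 34 mm above the top. Its y axis runs outward along the bar; its x axis is the clockwise pushing direction.
- start_top (a point): Centre of the top face of the round grey start button, 30 mm across, in a dark steel housing on the tester's top, 145 mm to the right (-y) of selector_axis and 35 mm nearer (-x); its z axis is up. Moves with the button.
- start (a joint): Travel of the start button, m: 0 = up, 0.006 = fully in. A spring brings it back; fully in takes about 5 N. It counts as pressed beyond 4 mm.
- chock_a: Loose dark grey rubber wheel chock, a wedge 120 x 70 x 55 mm, on the bench beyond the tester; origin at the centre of its underside, thick end to its +x.
- chock_b: A second such chock, on the bench beyond the tester, to the right of the first.
- hex_case: Loose black plastic case 90 x 130 x 24 mm with red-handled hex keys, on the bench left of the tester; origin at the centre of its underside.
- push_handle: Loose blue aluminium wheelchair push handle, a bent tube about 160 mm long and 30 mm high with a rubber grip, lying on the bench beyond the tester; origin on the bench near its middle.

How it is judged:
By the outcome, as a careful person would: the job done as asked, in the order asked, and still so for the second after the job is handed in, with the robot touching nothing.
It also fails if it takes over 58 s, if anything falls off the work surface, if the arm or the gripper's body presses on something with over 40 N, if the wrist force passes 120 N, or if a joint passes its speed limit or range.

### The arm

A 6-joint arm with a two-finger parallel gripper is mounted at the origin on the work surface. World frame = base frame: x ahead of the robot, y to its left, z up, the work surface at z = 0. Lengths are in m, angles in rad, forces in N, time in s.
With the tool pointing down it reaches from about 0.425 to 0.925 m from the base axis. Payload 12.5 kg.
Tool frame: the origin (TCP) lies between the finger pads; the fingertips stand 17 mm ahead of it and the grasp point (between the pads) lies 2 mm behind it; z points along the fingers, y is the direction in which the jaws open and shut (so a half turn about z gives the same grasp; the last joint's range is limited). The gripper opens to 85 mm and grips with 20 to 120 N. Pads are 22 mm wide; open, the fingers measure 114 mm over their backs; the gripper's body (76 mm by 85 mm) begins 54 mm behind the grasp point. The pads swing forward as they close: fully open they stand 13 mm farther back than shut.
Start: joints at [-1.293, 0.491, 1.559, -0, 1.092, -0.106], TCP at [0.234, -0.58, 0.248] pointing down, gripper open.
Joint ranges: [-3.1, 3.1], [-0.84, 2.19], [0.05, 2.79], [-1.13, 4.28], [0.06, 2.93], [-2.69, 2.69]. Speed limits (rad/s): [2.22, 2.22, 2.79, 3.14, 3.14, 3.14].

### API

Orientations are given as a unit quaternion [x, y, z, w].
In Python, from cell import arm gives the robot as it stands.
- The arm moves only by the tool apply_moves, never from a script. Its argument "steps" is a list of rows, each an object of numbers: "tx", "ty", "tz": the shift along the world's x, y, z in mm; "spin": the turn about the world's z in degrees; "gripper": the finger opening in mm, from 0 to 85.4. A call has 1 to 5 rows; each row shifts and turns the commanded pose from where the row before left it; what a row does not reach is not made up. A row lasts 1/10 s, in which the tool goes at most 50 mm and 8.59 degrees, less where a joint would pass 70% of its speed; a pose out of reach is approached as far as the arm can. A call is refused whole if a number of a shift passes 50 or a number of a turn 8.59, either way. A call with a gripper value outside its range is refused whole. The fingers move at their own pace and stop on an object; "squeeze" is the grip in N (left out, the last holds). Time passes only in rows, so rows that do not move let the fingers close. It gives the time, the measured TCP pose, the force and the opening at its end, in the units of the state.
- arm.state(): the state, without advancing time (a new reading comes with each control period).
- arm.camera(name): name is "scene" or "top" or "wrist"; returns the picture (480x640x3 uint8, red, green, blue); there is no depth.
- arm.get_calibration(name): a dict with "vfov" (degrees; the focal length in pixels is half the picture's height over the tangent of half this angle, whatever the lens; pixels are square), "cx", "cy" (the principal point, pixels), "eye" and "orientation" of the camera in the world. Camera axes: x right, y up, looking along -z (the intrinsics and any distortion apply to the point x, -y, -z); pixel columns grow to the right and rows downward; lengths in m; the calibration is good to about 2 mm. A picture is of the moment at which its call begins: read the wrist's pose just before it. get_calibration takes no time and is no camera call; for the wrist camera it gives the pose at the moment of the call.
- arm.hand_in(): hands the job in, once; it reports no verdict.
The state is a dict: "time_s": time; "joint_positions": joint angles; "qvel": joint speeds; "joint_torque": joint torques, N m; "tcp_pos": TCP position; "tool_rot": TCP orientation; "ft_force": force on the tool from outside, world axes, zero at the start; "ft_torque": the same for the moment, N m; "opening": opening from 0.0 (shut) to 1.0 (fully open).
Only numpy, scipy, OpenCV 4.12 (cv2) and the standard library are available. Lean on these libraries where they do the work, as an engineer would, in place of code of your own. Each camera call takes 0.05 s, during which the arm holds its last target.

## Working session

There is one attempt and no reset: what is moved stays moved. The work goes in short steps, Python scripts to look and compute and a tool call to move; the robot and the scene stay as the last step left them, time stands still between calls to the robot, and variables do not carry over. Pictures are saved under pics/ and viewed, and the job is handed in when it is done.

Besides the shell and the picture viewer there is one more tool, called after "Emit:" by a JSON object that holds its "name" and its "arguments". apply_moves: Moves the arm, as the interface text tells. Its arguments: {"type":"object","properties":{"steps":{"type":"array","items":{"type":"object","properties":{"tx":{"type":"number"},"ty":{"type":"number"},"tz":{"type":"number"},"spin":{"type":"number"},"gripper":{"type":"number"}}}},"squeeze":{"type":"number"}},"required":["steps"]}

```bash
ls; mkdir -p pics
python3 - <<'E'
from cell import arm
import cv2
s=arm.state();print(s)
for n in("scene","top"):
    print(n,arm.get_calibration(n)); cv2.imwrite(f"pics/{n}0.png",arm.camera(n)[:,:,::-1])
E
```

```text
pics
{'time_s': 0.0, 'joint_positions': array([-1.29261067e+00,  4.91573961e-01,  1.55952708e+00, -1.93619052e-05,
        1.09167324e+00, -1.05590764e-01]), 'qvel': array([ 0.00081516,  0.00095985, -0.00058081, -0.00012241, -0.00015119,
        0.001187  ]), 'joint_torque': array([-2.64266782e-03, -6.18446016e+01, -2.61591876e+01, -1.65975448e-04,
        3.92765505e-03,  2.49573111e-05]), 'tcp_pos': array([ 0.23397296, -0.57929843,  0.24769204]), 'tool_rot': array([ 9.81644856e-01,  1.90717143e-01, -5.94785901e-05, -5.87873263e-04]), 'ft_force': array([ 0.45496631,  0.41246172, -0.12441444]), 'ft_torque': array([ 0.03047996, -0.01133646,  0.02244946]), 'opening': 0.9987468403587111}
scene {'vfov': 53.717814902808904, 'cx': 328.7498817603269, 'cy': 245.28833569120266, 'eye': array([1.15272481, 0.32103023, 0.7003016 ]), 'orientation': array([0.20137589, 0.30965392, 0.7717706 , 0.51762181])}
top {'vfov': 55.30452677340462, 'cx': 320.03218922806053, 'cy': 236.0139602827119, 'eye': array([0.43622197, 0.05614033, 1.01041874]), 'orientation': array([ 0.07775143, -0.07164469, -0.66504408,  0.73928217])}
```

View pics/scene0.png

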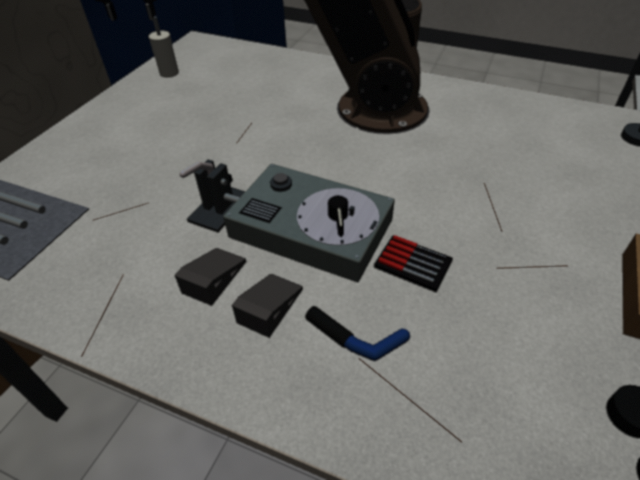

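View pics/top0.png

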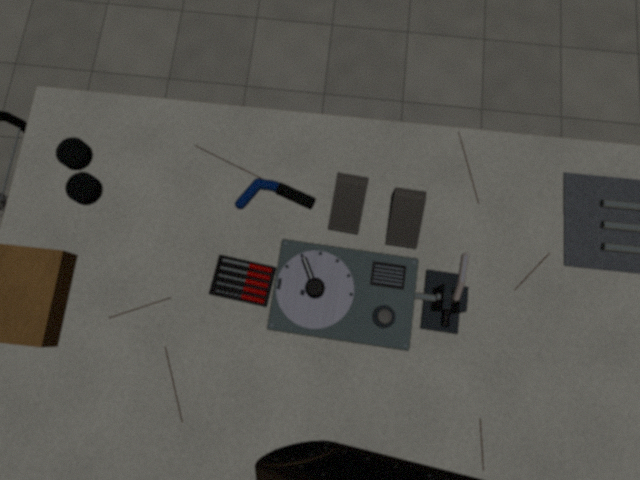

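The top view shows the tester around (267–420, 240–350), with the hub near (315,288), the bar pointing up towards (305,255) and the start button near (384,316). I'll zoom in.

```bash
cat > h.py <<'E'
import numpy as np
from scipy.spatial.transform import Rotation as R
from cell import arm
def ray(c,u,v):
    f=240/np.tan(np.radians(c['vfov']/2))
    d=np.array([(u-c['cx'])/f,-(v-c['cy'])/f,-1.0])
    return c['eye'],R.from_quat(c['orientation']).apply(d)
def plane(c,u,v,z):
    e,d=ray(c,u,v); return e+d*(z-e[2])/d[2]
def pix(c,p):
    f=240/np.tan(np.radians(c['vfov']/2))
    q=R.from_quat(c['orientation']).inv().apply(np.array(p)-c['eye'])
    return c['cx']+f*q[0]/-q[2], c['cy']-f*q[1]/-q[2]
E
python3 - <<'E'
import cv2
a=cv2.imread("pics/top0.png")[225:365,255:480]
cv2.imwrite("pics/topz.png",cv2.convertScaleAbs(cv2.resize(a,(788,490),interpolation=cv2.INTER_CUBIC),alpha=1.7))
a=cv2.imread("pics/scene0.png")[150:290,180:410]
cv2.imwrite("pics/scz.png",cv2.convertScaleAbs(cv2.resize(a,(782,476),interpolation=cv2.INTER_CUBIC),alpha=1.7))
E
```

```text
(no output)
```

View pics/topz.png

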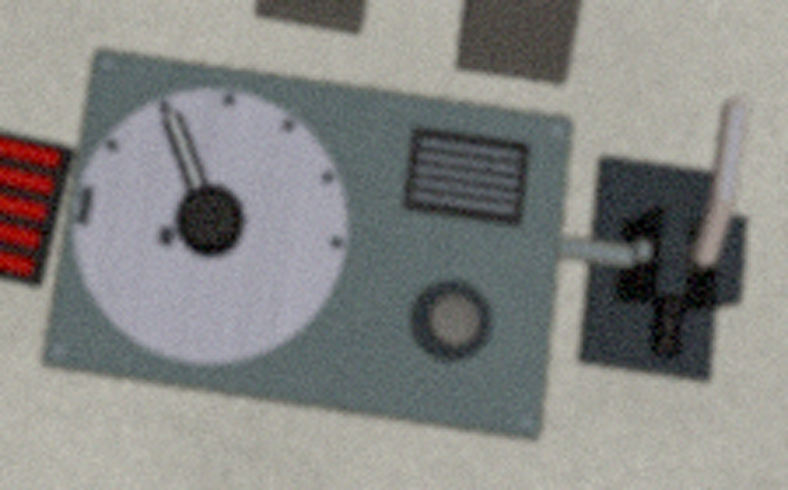

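View pics/scz.png

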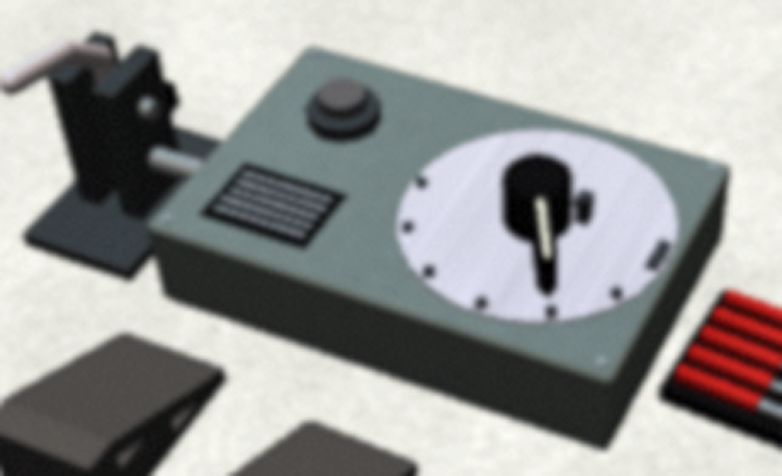

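The bar stands over the third stud. The long first stud is at (84,205) in the zoom, the second at (112,146), the third is under the bar tip and the fourth is at (229,100). That leaves two clicks to go. Next I'll measure.

Run:
```python
from h import *
import cv2
from scipy.optimize import least_squares
c=arm.get_calibration("top"); s=arm.get_calibration("scene")
Z=lambda x,y:(x/3.502-0.36+255,y/3.5-0.36+225)
Zs=lambda x,y:(x/3.4-0.35+180,y/3.4-0.35+150)
st={1:(84,205),2:(112,146),4:(229,100),5:(288,126),6:(327,177),7:(336,243)}
ss={1:(658,255),2:(616,293),4:(481,303),5:(429,271),6:(407,227),7:(421,182)}
def fit(pts,name):
    k=list(pts); P=np.array([pts[i][:2] for i in k])
    A=np.array([np.pi/2-np.pi/6*(i-1) for i in k])
    f=lambda q:(P-np.c_[q[0]+.074*np.cos(A+q[2]),q[1]+.074*np.sin(A+q[2])]).ravel()
    r=least_squares(f,[.5,.1,0]);print(name,r.x,'rms mm',1e3*np.sqrt(np.mean(r.fun**2)));return r.x
T={k:plane(c,*Z(*v),.075) for k,v in st.items()}
S={k:plane(s,*Zs(*v),.0735) for k,v in ss.items()}
a=fit(T,'top');b=fit(S,'scene')
# corners (tester top) 
for n,pp,zz,cc in(('top',[(100,50),(572,118),(536,438),(43,365)],Z,c),('scene',[(313,47),(728,170),(612,380),(150,232)],Zs,s)):
    Q=np.array([plane(cc,*zz(*p),.07) for p in pp]);print(n,'centre',Q.mean(0),[np.linalg.norm(Q[i]-Q[i-1]) for i in range(4)],'edge yaw',[np.arctan2(*(Q[0]-Q[1])[1::-1])-np.pi/2,np.arctan2(*(Q[3]-Q[2])[1::-1])-np.pi/2])
print('button top',plane(c,*Z(456,320),.09),'scene',plane(s,*Zs(345,95),.09))
print('tip',plane(c,*Z(165,102),.104),'scene',plane(s,*Zs(546,268),.104))
print('hub',plane(c,*Z(210,219),.108),plane(s,*Zs(538,172),.108))
for n,q in(('t',a),('s',b)):
    x,y,w=q; r=lambda dx,dy:(x+dx*np.cos(w)-dy*np.sin(w),y+dx*np.sin(w)+dy*np.cos(w))
    print(n,'btn pred',r(-.035,-.145),'tip pred',r(.064*np.cos(np.pi/6),.064*.5))
```

```text
top [ 0.52624082  0.07451087 -0.04260953] rms mm 0.2195864200171123
scene [ 0.52425853  0.07223778 -0.04057604] rms mm 0.1985560396720269
top centre [0.52413923 0.01418485 0.07      ] [np.float64(0.18730539754147646), np.float64(0.28388679137516126), np.float64(0.1868302227113734), np.float64(0.28461996754661434)] edge yaw [np.float64(-0.039990397247186005), np.float64(-0.03835026429444377)]
scene centre [0.5250127  0.01528415 0.07      ] [np.float64(0.18965734356466435), np.float64(0.2833850151370618), np.float64(0.181232873293368), np.float64(0.2828215291260423)] edge yaw [np.float64(-3.1961697866507937), np.float64(-3.1664159686250244)]
button top [ 0.48553117 -0.07013366  0.09      ] scene [ 0.48302365 -0.06883742  0.09      ]
tip [0.59016273 0.10701511 0.104     ] scene [0.58899211 0.1032395  0.104     ]
hub [0.52585507 0.07407474 0.108     ] [0.52390463 0.07270074 0.108     ]
t btn pred (np.float64(0.48509607052337783), np.float64(-0.06886663888494636)) tip pred (np.float64(0.5829792269353107), np.float64(0.10412087945031206))
s btn pred (np.float64(0.4834054224835683), np.float64(-0.07122310246840818)) tip pred (np.float64(0.5809366086328164), np.float64(0.10196310234385456))
```

Both views agree within about 2 mm. The axis is near (0.525, 0.073), yaw is about −2.4°, and the bar is at 27.6° in world axes, the third position. I'll shut the gripper and travel across at height.

Emit:
{"name": "apply_moves", "arguments": {"steps": [{"tx": 20, "ty": 44, "gripper": 0}, {"tx": 20, "ty": 44}, {"tx": 20, "ty": 44}, {"tx": 20, "ty": 44}, {"tx": 20, "ty": 44}], "squeeze": 30}}

```text
invalid input
```

Emit:
{"name": "apply_moves", "arguments": {"steps": [{"tx": 20, "ty": 44}, {"tx": 20, "ty": 44}, {"tx": 20, "ty": 44}, {"tx": 20, "ty": 44}, {"tx": 20, "ty": 44}]}}

```text
invalid input
```

Emit:
{"name": "apply_moves", "arguments": {"steps": [{"tx": 20, "ty": 44}, {"tx": 20, "ty": 44}, {"tx": 20, "ty": 44}, {"tx": 20, "ty": 44}, {"tx": 20, "ty": 44, "spin": 5.6}]}}

```text
invalid input
```

Emit:
{"name": "apply_moves", "arguments": {"steps": [{"tx": 20, "ty": 44}, {}, {}]}}

```text
invalid input
```

Emit:
{"name": "apply_moves", "arguments": {"steps": [{"tx": 20, "ty": 44, "tz": 0, "spin": 0, "gripper": 0}, {"tx": 20, "ty": 44, "tz": 0, "spin": 0, "gripper": 0}, {"tx": 20, "ty": 44, "tz": 0, "spin": 0, "gripper": 0}, {"tx": 20, "ty": 44, "tz": 0, "spin": 0, "gripper": 0}, {"tx": 20, "ty": 44, "tz": 0, "spin": 0, "gripper": 0}], "squeeze": 30}}

```text
time_s: 0.6
tcp_pos: [0.3344, -0.3577, 0.2481]
tool_rot: [0.982, 0.191, -0.0, -0.0]
ft_force: [1.1, -0.1, -0.1]
opening: 0.143
```

All keys are needed in each row.

Emit:
{"name": "apply_moves", "arguments": {"steps": [{"tx": 20, "ty": 44, "tz": 0, "spin": 0, "gripper": 0}, {"tx": 20, "ty": 44, "tz": 0, "spin": 0, "gripper": 0}, {"tx": 20, "ty": 44, "tz": 0, "spin": 0, "gripper": 0}, {"tx": 20, "ty": 44, "tz": 0, "spin": 0, "gripper": 0}, {"tx": 20, "ty": 44, "tz": 0, "spin": 0, "gripper": 0}]}}

```text
time_s: 1.1
tcp_pos: [0.4344, -0.1376, 0.2484]
tool_rot: [0.982, 0.191, 0.0, 0.0]
ft_force: [1.0, -1.0, -0.7]
opening: -0.002
```

Emit:
{"name": "apply_moves", "arguments": {"steps": [{"tx": 20, "ty": 44, "tz": 0, "spin": 0, "gripper": 0}, {"tx": 20, "ty": 44, "tz": 0, "spin": 0, "gripper": 0}, {"tx": 20, "ty": 44, "tz": 0, "spin": 0, "gripper": 0}, {"tx": 20, "ty": 44, "tz": 0, "spin": 5.6, "gripper": 0}, {"tx": 20, "ty": 44, "tz": 0, "spin": 0, "gripper": 0}]}}

```text
time_s: 1.6
tcp_pos: [0.5345, 0.0826, 0.2482]
tool_rot: [0.971, 0.24, -0.0, 0.0]
ft_force: [0.4, 0.2, 0.7]
opening: -0.0
```

Emit:
{"name": "apply_moves", "arguments": {"steps": [{"tx": 20, "ty": 44, "tz": 0, "spin": 0, "gripper": 0}, {"tx": 0, "ty": 0, "tz": 0, "spin": 0, "gripper": 0}, {"tx": 0, "ty": 0, "tz": 0, "spin": 0, "gripper": 0}]}}

```text
time_s: 1.9
tcp_pos: [0.5538, 0.1252, 0.2476]
tool_rot: [0.971, 0.239, -0.001, 0.0]
ft_force: [-0.2, -0.6, -0.7]
opening: 0.0
```

Run:
```python
from h import *
import cv2
print(arm.state()['tcp_pos'],arm.state()['joint_positions'])
c=arm.get_calibration("wrist");print(c)
print(pix(c,[.525,.0733,.108]), pix(c,[.5693,.0965,.104]))
cv2.imwrite("pics/w1.png",cv2.convertScaleAbs(arm.camera("wrist")[:,:,::-1],alpha=1.6))
cv2.imwrite("pics/s1.png",cv2.convertScaleAbs(arm.camera("scene")[:,:,::-1],alpha=1.6))
```

```text
[0.55377113 0.12522791 0.24763315] [ 1.06172431e-01  4.10757999e-01  1.70179202e+00 -3.03908586e-04
  1.03034945e+00  1.19347428e+00]
{'vfov': 61.2800682670193, 'cx': 316.86008655847564, 'cy': 230.56080814672922, 'eye': array([0.61954829, 0.15975881, 0.37352256]), 'orientation': array([-0.12715945,  0.07755763, -0.51119404,  0.84646083])}
(np.float64(362.75859989506876), np.float64(286.7154148337241)) (np.float64(364.67329589726694), np.float64(217.87307874888575))
```

View pics/w1.png

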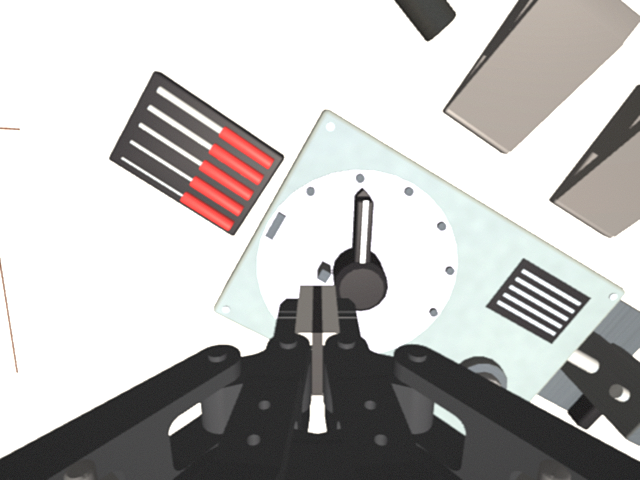

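View pics/s1.png

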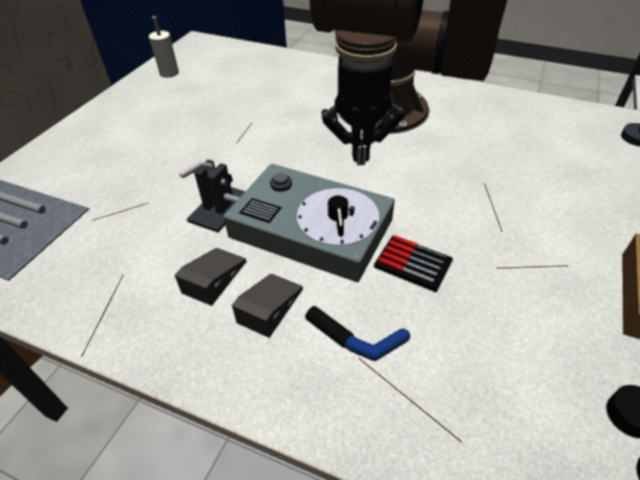

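The wrist view confirms the measurements: hub top near (361,285), bar mid near (364,217), as predicted. The fingertip comes down on the stop side, clear of both bar and stop. I'll lower it now.

Emit:
{"name": "apply_moves", "arguments": {"steps": [{"tx": 0, "ty": 0, "tz": -40, "spin": 0, "gripper": 0}, {"tx": 0, "ty": 0, "tz": -40, "spin": 0, "gripper": 0}, {"tx": 0, "ty": 0, "tz": -30, "spin": 0, "gripper": 0}, {"tx": 0, "ty": 0, "tz": -20, "spin": 0, "gripper": 0}, {"tx": 0, "ty": 0, "tz": -14, "spin": 0, "gripper": 0}]}}

```text
time_s: 2.5
tcp_pos: [0.5534, 0.1228, 0.103]
tool_rot: [0.971, 0.237, -0.001, -0.0]
ft_force: [-0.2, 0.2, -0.1]
opening: -0.0
```

Emit:
{"name": "apply_moves", "arguments": {"steps": [{"tx": 0, "ty": 0, "tz": 0, "spin": 0, "gripper": 0}, {"tx": 0, "ty": 0, "tz": 0, "spin": 0, "gripper": 0}]}}

```text
time_s: 2.7
tcp_pos: [0.5541, 0.1235, 0.1049]
tool_rot: [0.971, 0.238, 0.0, 0.0]
ft_force: [-0.2, -0.7, -0.2]
opening: -0.001
```

Run:
```python
from h import *
import cv2
s=arm.state();print(s['tcp_pos'],s['ft_force'])
w=arm.camera("wrist")[:,:,::-1];b=arm.camera("scene")[:,:,::-1][140:290,240:400]
cv2.imwrite("pics/w2.png",cv2.convertScaleAbs(w,alpha=1.6))
cv2.imwrite("pics/s2.png",cv2.convertScaleAbs(cv2.resize(b,(640,600),interpolation=cv2.INTER_CUBIC),alpha=1.6))
```

```text
[0.55414412 0.12351671 0.10488804] [-0.15580151 -0.69576052 -0.18968711]
```

View pics/w2.png

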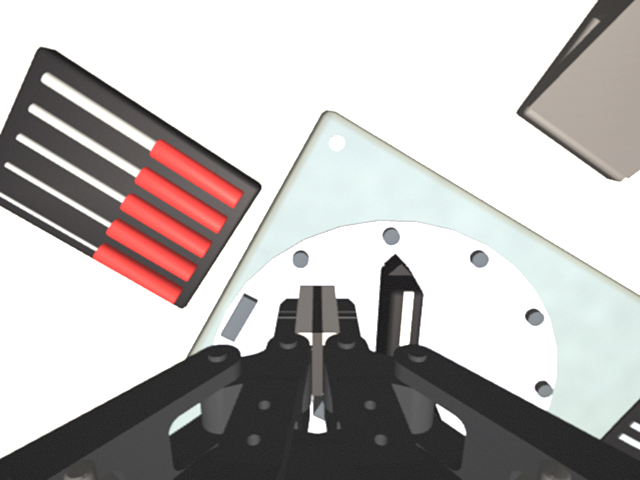

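View pics/s2.png

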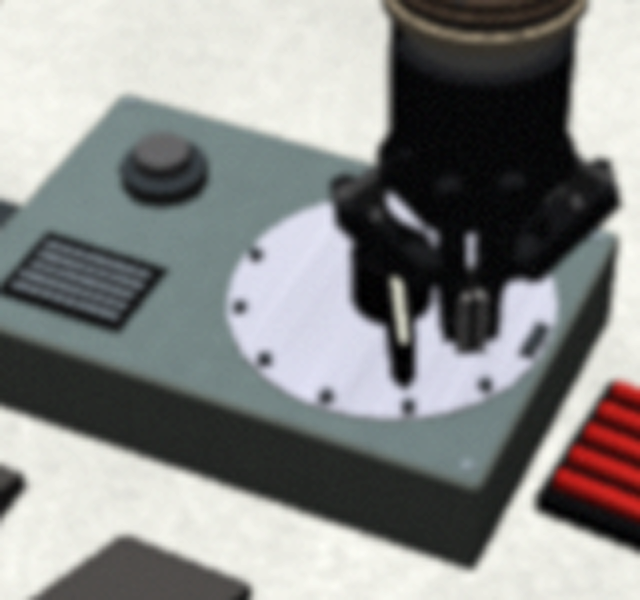

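The fingertip is down beside the bar at mid-height, with free space on both sides and no contact force. Now I'll work out the arc increments.

```bash
cat > arc.py <<'E'
import numpy as np
A=np.array([525,73.3])
def pos(phi,n,r=50):
    p=np.radians(phi);return A+r*np.array([np.cos(p),np.sin(p)])+n*np.array([-np.sin(p),np.cos(p)])
E
python3 - <<'E'
from arc import *
cur=np.array([554.1,123.5])
for ph in [27.6,24.6,21.6,18.6,15.6,12.6,9.6,6.6,3.6,.6,-2.4,-5.4,-8.4,-11.4,-14.4,-17.4,-20.4,-23.4,-26.4]:
    p=pos(ph,21);print(ph,np.round(p,1),np.round(p-cur,1));cur=p
E
```

```text
27.6 [559.6 115.1] [ 5.5 -8.4]
24.6 [561.7 113.2] [ 2.1 -1.9]
21.6 [563.8 111.2] [ 2. -2.]
18.6 [565.7 109.2] [ 1.9 -2.1]
15.6 [567.5 107. ] [ 1.8 -2.2]
12.6 [569.2 104.7] [ 1.7 -2.3]
9.6 [570.8 102.3] [ 1.6 -2.4]
6.6 [572.3  99.9] [ 1.5 -2.4]
3.6 [573.6  97.4] [ 1.3 -2.5]
0.6 [574.8  94.8] [ 1.2 -2.6]
-2.4 [575.8  92.2] [ 1.1 -2.6]
-5.4 [576.8  89.5] [ 0.9 -2.7]
-8.4 [577.5  86.8] [ 0.8 -2.7]
-11.4 [578.2  84. ] [ 0.6 -2.8]
-14.4 [578.7  81.2] [ 0.5 -2.8]
-17.4 [579.   78.4] [ 0.3 -2.8]
-20.4 [579.2  75.6] [ 0.2 -2.8]
-23.4 [579.2  72.7] [ 0.  -2.8]
-26.4 [579.1  69.9] [-0.1 -2.8]
```

Emit:
{"name": "apply_moves", "arguments": {"steps": [{"tx": 2.8, "ty": -4.8, "tz": 0, "spin": 0, "gripper": 0}, {"tx": 2.8, "ty": -4.8, "tz": 0, "spin": 0, "gripper": 0}, {"tx": 0, "ty": 0, "tz": 0, "spin": 0, "gripper": 0}, {"tx": 2.1, "ty": -1.9, "tz": 0, "spin": -3, "gripper": 0}, {"tx": 2, "ty": -2, "tz": 0, "spin": -3, "gripper": 0}]}}

```text
time_s: 3.3
tcp_pos: [0.5636, 0.1113, 0.1045]
tool_rot: [0.983, 0.186, -0.0, -0.0]
ft_force: [-2.2, 2.8, 2.2]
opening: 0.0
```

Emit:
{"name": "apply_moves", "arguments": {"steps": [{"tx": 1.9, "ty": -2.1, "tz": 0, "spin": -3, "gripper": 0}, {"tx": 0, "ty": 0, "tz": 0, "spin": 0, "gripper": 0}, {"tx": 0, "ty": 0, "tz": 0, "spin": 0, "gripper": 0}]}}

```text
time_s: 3.6
tcp_pos: [0.5657, 0.1088, 0.1043]
tool_rot: [0.987, 0.162, 0.0, 0.0]
ft_force: [-0.2, 0.1, 1.1]
opening: 0.001
```

```bash
cat > look.py <<'E'
from h import *
import cv2,sys
n=sys.argv[1]
s=arm.state();print(s['tcp_pos'],s['ft_force'],s['ft_torque'])
w=arm.camera("wrist")[:,:,::-1];b=arm.camera("scene")[:,:,::-1][140:290,240:400]
w=cv2.convertScaleAbs(w,alpha=1.6)[180:420,140:560]; b=cv2.convertScaleAbs(b,alpha=1.6)
o=np.hstack([cv2.resize(w,(420,380)),cv2.resize(b,(380,380),interpolation=cv2.INTER_CUBIC)])
cv2.imwrite(f"pics/{n}.png",o)
E
python3 look.py l1
```

```text
[0.56567274 0.10879308 0.10434778] [-0.20546514  0.1459023   1.10541551] [0.05330415 0.01000141 0.03148755]
```

View pics/l1.png

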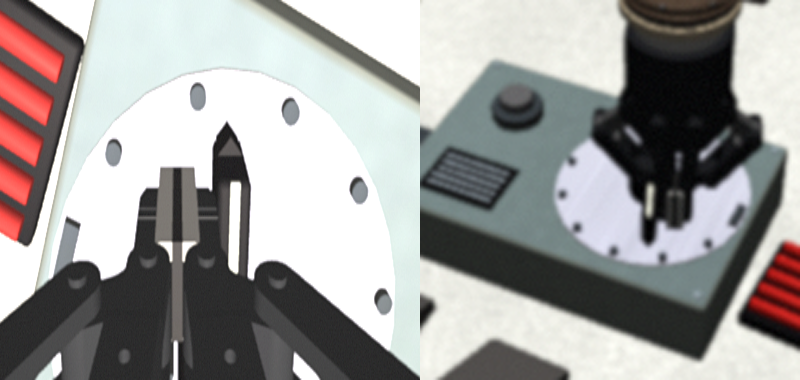

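The bar is leaving the third stud at (197,97), pushed gently by the finger, with peak force about 4 N. Continuing past half-way in 3° rows.

Emit:
{"name": "apply_moves", "arguments": {"steps": [{"tx": 1.8, "ty": -2.2, "tz": 0, "spin": -3, "gripper": 0}, {"tx": 1.7, "ty": -2.3, "tz": 0, "spin": -3, "gripper": 0}, {"tx": 1.6, "ty": -2.4, "tz": 0, "spin": -3, "gripper": 0}, {"tx": 0, "ty": 0, "tz": 0, "spin": 0, "gripper": 0}, {"tx": 0, "ty": 0, "tz": 0, "spin": 0, "gripper": 0}]}}

```text
time_s: 4.2
tcp_pos: [0.5707, 0.102, 0.1043]
tool_rot: [0.996, 0.085, 0.0, 0.0]
ft_force: [-0.2, 0.2, 0.0]
opening: -0.002
```

```bash
python3 look.py l2
```

```text
[0.57073648 0.1019556  0.10430356] [-0.22357154  0.1989288   0.03140895] [0.04083924 0.00305981 0.02361739]
```

View pics/l2.png

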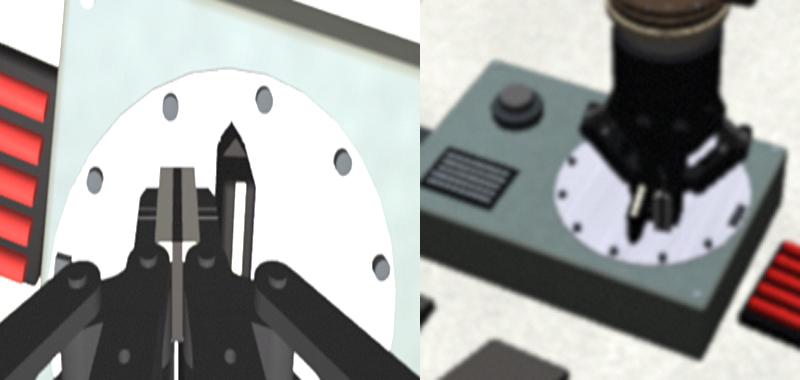

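The bar is about half-way (tip at (231,125), fourth stud at (264,100)). Two more small rows.

Emit:
{"name": "apply_moves", "arguments": {"steps": [{"tx": 1.5, "ty": -2.4, "tz": 0, "spin": -3, "gripper": 0}, {"tx": 0, "ty": 0, "tz": 0, "spin": 0, "gripper": 0}, {"tx": 0, "ty": 0, "tz": 0, "spin": 0, "gripper": 0}]}}

```text
time_s: 4.6
tcp_pos: [0.5722, 0.0996, 0.1043]
tool_rot: [0.998, 0.058, 0.0, 0.0]
ft_force: [0.1, 0.3, 0.3]
opening: 0.0
```

```bash
python3 look.py l3
```

```text
[0.57222284 0.09963912 0.1043271 ] [0.07348223 0.26587577 0.29593983] [-0.00795111  0.00454678  0.01260895]
```

View pics/l3.png

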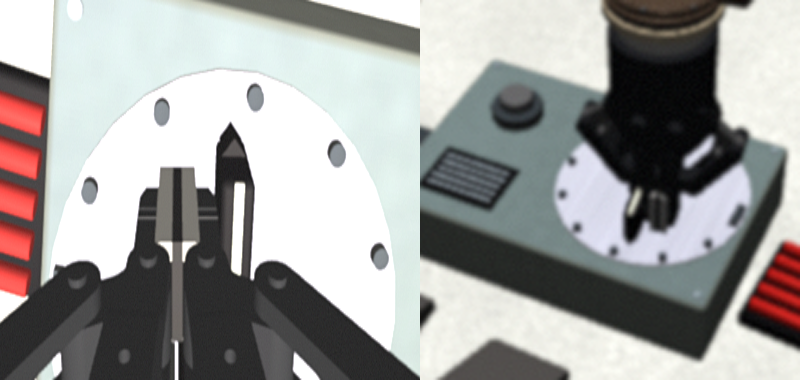

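Emit:
{"name": "apply_moves", "arguments": {"steps": [{"tx": 1.3, "ty": -2.5, "tz": 0, "spin": -3, "gripper": 0}, {"tx": 0, "ty": 0, "tz": 0, "spin": 0, "gripper": 0}, {"tx": 0, "ty": 0, "tz": 0, "spin": 0, "gripper": 0}, {"tx": 0, "ty": 0, "tz": 0, "spin": 0, "gripper": 0}]}}

```text
time_s: 5.1
tcp_pos: [0.5735, 0.0972, 0.1043]
tool_rot: [0.999, 0.032, -0.0, 0.0]
ft_force: [-0.2, 0.1, -0.3]
opening: -0.001
```

```bash
python3 look.py l4
```

```text
[0.57348329 0.09716267 0.10432   ] [-0.15305046  0.09288462 -0.34833843] [-0.00735436 -0.04521435 -0.05423951]
```

View pics/l4.png

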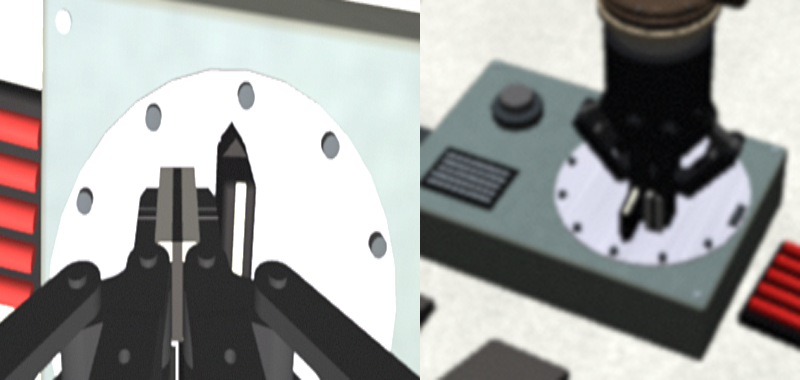

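```bash
cat > ang.py <<'E'
from h import *
import sys
c=arm.get_calibration("wrist")
A=np.array([.525,.0733])
def P(u,v,z): return plane(c,140+u,180+v*240/380,z)[:2]
args=[float(x) for x in sys.argv[1:]]
for i in range(0,len(args),3):
    p=P(*args[i:i+3])-A; print(args[i:i+3],'r %.4f ang %.1f pos %.2f'%(np.hypot(*p),np.degrees(np.arctan2(p[1],p[0])),1+(87.6-np.degrees(np.arctan2(p[1],p[0])))/30))
E
python3 ang.py 232 125 .104 232 125 .09 232 150 .104 240 183 .104 153 117 .075 246 96 .075 330 145 .075
```

```text
[232.0, 125.0, 0.104] r 0.0754 ang 5.3 pos 3.74
[232.0, 125.0, 0.09] r 0.0700 ang 3.8 pos 3.79
[232.0, 150.0, 0.104] r 0.0697 ang 5.3 pos 3.74
[240.0, 183.0, 0.104] r 0.0620 ang 2.7 pos 3.83
[153.0, 117.0, 0.075] r 0.0730 ang 28.2 pos 2.98
[246.0, 96.0, 0.075] r 0.0725 ang -2.2 pos 3.99
[330.0, 145.0, 0.075] r 0.0726 ang -32.5 pos 5.00
```

By ray the bar is at about position 3.78, following the finger. Continuing to the fourth.

Emit:
{"name": "apply_moves", "arguments": {"steps": [{"tx": 1.2, "ty": -2.6, "tz": 0, "spin": -3, "gripper": 0}, {"tx": 1.1, "ty": -2.6, "tz": 0, "spin": -3, "gripper": 0}, {"tx": 0, "ty": 0, "tz": 0, "spin": 0, "gripper": 0}, {"tx": 0, "ty": 0, "tz": 0, "spin": 0, "gripper": 0}]}}

```text
time_s: 5.6
tcp_pos: [0.5758, 0.0919, 0.1043]
tool_rot: [1.0, -0.02, -0.0, 0.0]
ft_force: [0.6, 0.1, 0.7]
opening: -0.001
```

```bash
python3 look.py l5
```

```text
[0.57579305 0.09190981 0.10429488] [0.56412806 0.13799216 0.65699626] [ 0.04104463  0.0080933  -0.06176145]
```

View pics/l5.png

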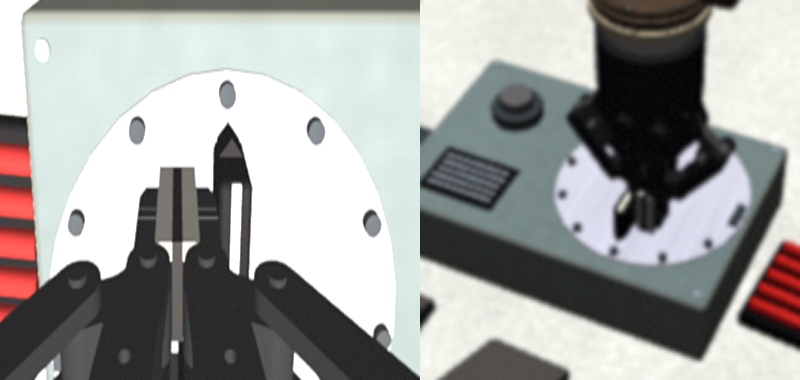

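```bash
python3 ang.py 229 125 .104 229 125 .09 229 150 .104 237 183 .104 227 94 .075
```

```text
[229.0, 125.0, 0.104] r 0.0755 ang 0.1 pos 3.92
[229.0, 125.0, 0.09] r 0.0701 ang -1.3 pos 3.96
[229.0, 150.0, 0.104] r 0.0698 ang 0.1 pos 3.92
[237.0, 183.0, 0.104] r 0.0620 ang -2.4 pos 4.00
[227.0, 94.0, 0.075] r 0.0727 ang -2.1 pos 3.99
```

The bar rests at the fourth. Now on towards the fifth.

Emit:
{"name": "apply_moves", "arguments": {"steps": [{"tx": 0.9, "ty": -2.7, "tz": 0, "spin": -3, "gripper": 0}, {"tx": 0.8, "ty": -2.7, "tz": 0, "spin": -3, "gripper": 0}, {"tx": 0.6, "ty": -2.8, "tz": 0, "spin": -3, "gripper": 0}, {"tx": 0.5, "ty": -2.8, "tz": 0, "spin": -3, "gripper": 0}, {"tx": 0, "ty": 0, "tz": 0, "spin": 0, "gripper": 0}]}}

```text
time_s: 6.2
tcp_pos: [0.5786, 0.0808, 0.1043]
tool_rot: [0.992, -0.125, -0.0, 0.0]
ft_force: [-0.1, -0.1, 0.2]
opening: -0.001
```

Emit:
{"name": "apply_moves", "arguments": {"steps": [{"tx": 0.3, "ty": -2.8, "tz": 0, "spin": -3, "gripper": 0}, {"tx": 0, "ty": 0, "tz": 0, "spin": 0, "gripper": 0}, {"tx": 0.2, "ty": -2.8, "tz": 0, "spin": -3, "gripper": 0}, {"tx": 0, "ty": 0, "tz": 0, "spin": 0, "gripper": 0}, {"tx": 0, "ty": 0, "tz": 0, "spin": 0, "gripper": 0}]}}

```text
time_s: 6.7
tcp_pos: [0.5791, 0.0753, 0.1044]
tool_rot: [0.984, -0.176, 0.0, 0.0]
ft_force: [-0.5, 0.8, 0.4]
opening: 0.001
```

```bash
python3 look.py l6
```

```text
[0.57914345 0.07533222 0.1043599 ] [-0.50362613  0.84991428  0.37806199] [-0.01590685  0.02246669  0.02888787]
```

View pics/l6.png

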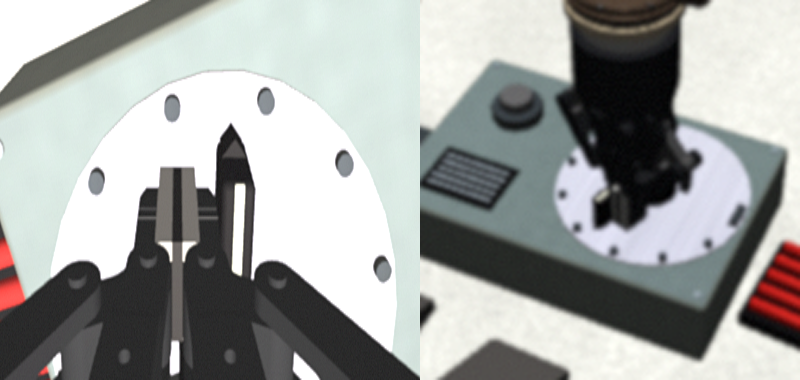

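The bar is past half-way between the fourth stud (172,108) and the fifth (265,100), as at the same stage of the last click. I'll ease it further with settling rows.

Emit:
{"name": "apply_moves", "arguments": {"steps": [{"tx": 0, "ty": -2.8, "tz": 0, "spin": -3, "gripper": 0}, {"tx": 0, "ty": 0, "tz": 0, "spin": 0, "gripper": 0}, {"tx": -0.1, "ty": -2.8, "tz": 0, "spin": -3, "gripper": 0}, {"tx": 0, "ty": 0, "tz": 0, "spin": 0, "gripper": 0}, {"tx": 0, "ty": 0, "tz": 0, "spin": 0, "gripper": 0}]}}

```text
time_s: 7.3
tcp_pos: [0.579, 0.0697, 0.1043]
tool_rot: [0.974, -0.227, -0.0, 0.0]
ft_force: [0.5, 0.2, 0.2]
opening: -0.001
```

```bash
python3 look.py l7
```

```text
[0.57904081 0.06974297 0.10432921] [0.51051853 0.17963521 0.2475059 ] [ 0.03377306 -0.00652056  0.05786218]
```

View pics/l7.png

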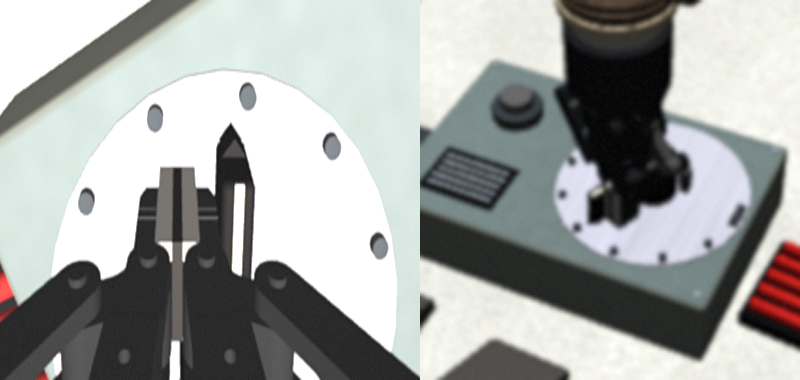

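The bar is well past half-way, about 6° short of the fifth. I'll back the finger off and see whether it snaps in.

Emit:
{"name": "apply_moves", "arguments": {"steps": [{"tx": 2, "ty": 4, "tz": 0, "spin": 0, "gripper": 0}, {"tx": 4, "ty": 8, "tz": 0, "spin": 0, "gripper": 0}, {"tx": 0, "ty": 0, "tz": 0, "spin": 0, "gripper": 0}, {"tx": 0, "ty": 0, "tz": 0, "spin": 0, "gripper": 0}]}}

```text
time_s: 7.8
tcp_pos: [0.5851, 0.0821, 0.1042]
tool_rot: [0.974, -0.228, -0.0, 0.0]
ft_force: [-0.8, -0.2, -0.0]
opening: -0.004
```

```bash
python3 look.py l8
```

```text
[0.5850948  0.08207711 0.10422083] [-0.83097438 -0.15896584 -0.04314942] [-0.0099694  -0.00436179  0.04170124]
```

View pics/l8.png

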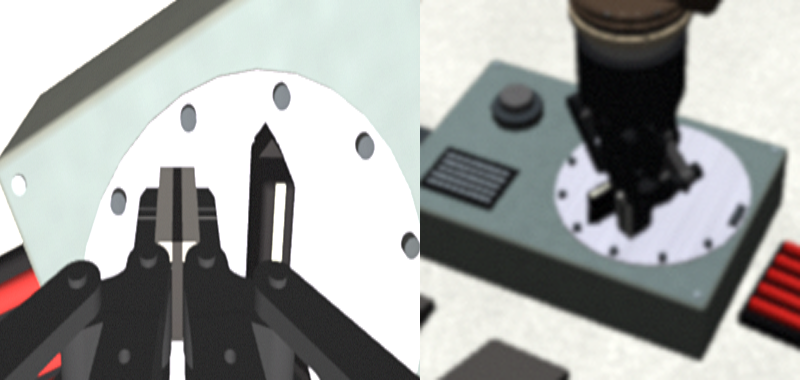

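```bash
python3 ang.py 265 125 .104 265 125 .09 279 184 .104 188 118 .075 281 96 .075 365 145 .075
python3 - <<'E'
from h import *
import cv2
b=arm.camera("top")[:,:,::-1][225:365,255:480]
cv2.imwrite("pics/t8.png",cv2.convertScaleAbs(cv2.resize(b,(788,490),interpolation=cv2.INTER_CUBIC),alpha=1.7))
w=arm.camera("wrist")[:,:,::-1];cv2.imwrite("pics/w8.png",cv2.convertScaleAbs(w,alpha=1.6))
E
```

```text
[265.0, 125.0, 0.104] r 0.0757 ang -23.0 pos 4.69
[265.0, 125.0, 0.09] r 0.0702 ang -25.4 pos 4.77
[279.0, 184.0, 0.104] r 0.0619 ang -27.5 pos 4.84
[188.0, 118.0, 0.075] r 0.0725 ang -2.6 pos 4.01
[281.0, 96.0, 0.075] r 0.0728 ang -32.9 pos 5.02
[365.0, 145.0, 0.075] r 0.0735 ang -63.2 pos 6.03
```

View pics/t8.png

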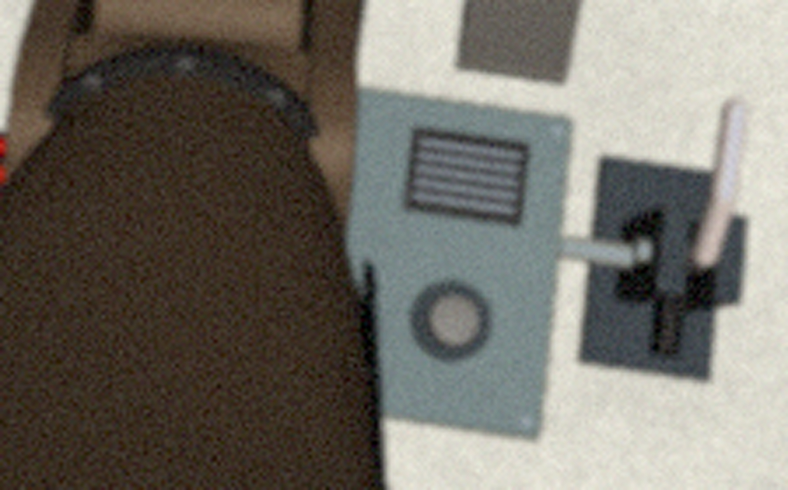

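View pics/w8.png

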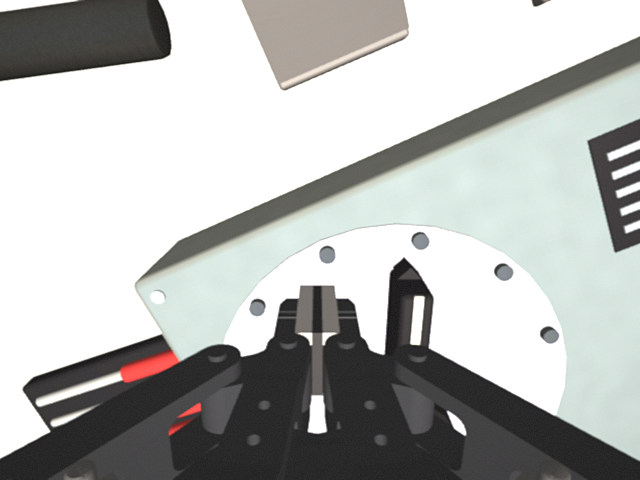

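Run:
```python
from h import *
c=arm.get_calibration("wrist"); s=arm.state()
T=R.from_quat(s['tool_rot']); off=T.inv().apply(c['eye']-s['tcp_pos']); ro=T.inv()*R.from_quat(c['orientation'])
def cam(p,q):
    q=R.from_quat(q); d=dict(c); d['eye']=np.array(p)+q.apply(off); d['orientation']=(q*ro).as_quat(); return d
A=np.array([.525,.0733])
def a(d,u,v,z):
    p=plane(d,u,v,z)[:2]-A; return round(np.hypot(*p)*1e3,1),round(np.degrees(np.arctan2(p[1],p[0])),1)
c1=cam([.55377,.12523,.24763],[.971,.239,-.001,0]); c2=cam([.55414,.12352,.10489],[.971,.238,0,0])
print('w1 tip',a(c1,362,189,.104),'line',a(c1,364,201,.104),'stud3',a(c1,360,178,.075))
print('w2 tip',a(c2,395,258,.104),'line',a(c2,407,292,.104),'stud3',a(c2,391,237,.075))
print('w8 tip',a(c,405,260,.104),'line',a(c,419,297,.104),'stud5',a(c,420,241,.075))
```

```text
w1 tip (np.float64(70.2), np.float64(29.1)) line (np.float64(61.8), np.float64(27.8)) stud3 (np.float64(72.6), np.float64(27.9))
w2 tip (np.float64(74.9), np.float64(31.0)) line (np.float64(62.3), np.float64(27.3)) stud3 (np.float64(72.7), np.float64(28.1))
w8 tip (np.float64(75.4), np.float64(-23.1)) line (np.float64(61.7), np.float64(-27.7)) stud5 (np.float64(72.6), np.float64(-32.7))
```

The white index line is unbiased: in the first position measured it read 27.5° where 27.6° was expected. It now reads −27.7°, where the fifth is at −32.4°, so the bar stopped 4.7° short. I'll push it gently the rest of the way.

Emit:
{"name": "apply_moves", "arguments": {"steps": [{"tx": -3, "ty": -6, "tz": 0, "spin": 0, "gripper": 0}, {"tx": -3, "ty": -6, "tz": 0, "spin": 0, "gripper": 0}, {"tx": -0.1, "ty": -1.4, "tz": 0, "spin": -1.5, "gripper": 0}, {"tx": -0.1, "ty": -1.4, "tz": 0, "spin": -1.5, "gripper": 0}, {"tx": 0, "ty": 0, "tz": 0, "spin": 0, "gripper": 0}]}}

```text
time_s: 8.5
tcp_pos: [0.5789, 0.0666, 0.1044]
tool_rot: [0.967, -0.255, 0.0, 0.0]
ft_force: [-0.1, -0.4, -0.4]
opening: -0.0
```

Run:
```python
from h import *
import cv2
print(arm.state()['tcp_pos'],arm.state()['ft_force'])
w=arm.camera("wrist")[:,:,::-1];cv2.imwrite("pics/w9.png",cv2.convertScaleAbs(cv2.resize(w[220:400,280:520],(800,600)),alpha=1.6))
```

```text
[0.57892933 0.06658501 0.10439256] [-0.13248933 -0.38903287 -0.36470868]
```

View pics/w9.png

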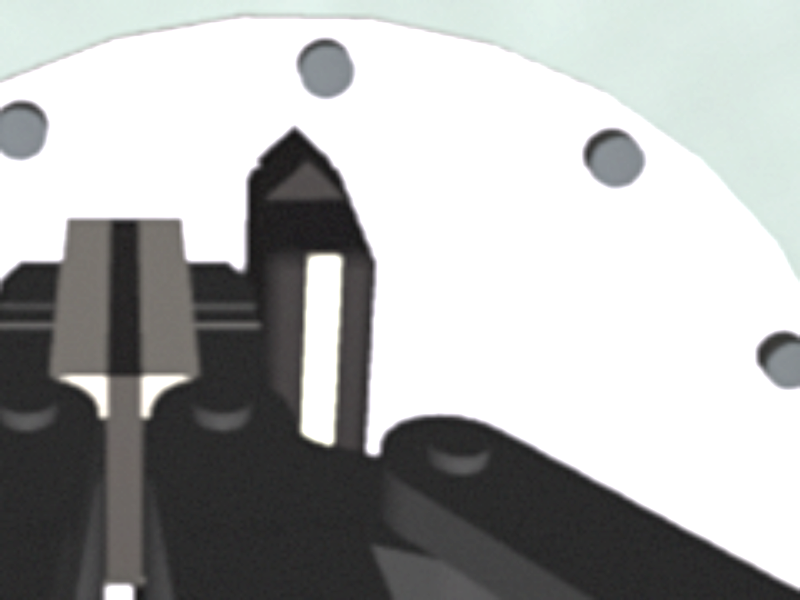

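```bash
cat > la.py <<'E'
from h import *
import sys
c=arm.get_calibration("wrist");A=np.array([.525,.0733])
u,v=map(float,sys.argv[1:3]);x0,y0,k=map(float,sys.argv[3:6])
z=float(sys.argv[6])
p=plane(c,u/k+x0,v/k+y0,z)[:2]-A;print(np.hypot(*p),np.degrees(np.arctan2(p[1],p[0])))
E
python3 la.py 325 255 280 220 3.333 .104; python3 la.py 326 69 280 220 3.333 .075;python3 la.py 318 440 280 220 3.333 .104
```

```text
0.06198604857660344 -29.815117048821186
0.07260482266092624 -32.782386685381006
0.04003285477279833 -30.329956237984675
```

The bar is at −30°. Another 2.3°.

Emit:
{"name": "apply_moves", "arguments": {"steps": [{"tx": -0.1, "ty": -1.1, "tz": 0, "spin": -1.2, "gripper": 0}, {"tx": -0.2, "ty": -1, "tz": 0, "spin": -1.1, "gripper": 0}, {"tx": 0, "ty": 0, "tz": 0, "spin": 0, "gripper": 0}, {"tx": 0, "ty": 0, "tz": 0, "spin": 0, "gripper": 0}]}}

```text
time_s: 8.95
tcp_pos: [0.5785, 0.0648, 0.1043]
tool_rot: [0.962, -0.273, -0.0, 0.0]
ft_force: [0.1, -0.6, -0.5]
opening: -0.001
```

Run:
```python
from h import *
import cv2
print(arm.state()['tcp_pos'],arm.state()['ft_force'])
w=arm.camera("wrist")[:,:,::-1];cv2.imwrite("pics/w10.png",cv2.convertScaleAbs(cv2.resize(w[220:400,280:520],(800,600)),alpha=1.6))
```

```text
[0.5785348  0.06479547 0.10432049] [ 0.14369178 -0.56399536 -0.54424511]
```

View pics/w10.png

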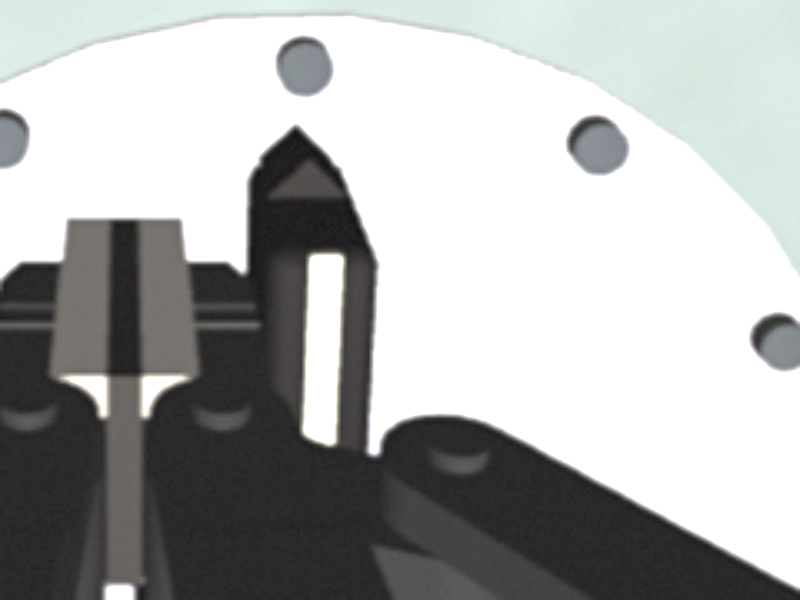

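```bash
python3 la.py 326 255 280 220 3.333 .104; python3 la.py 304 66 280 220 3.333 .075;python3 la.py 319 440 280 220 3.333 .104
```

```text
0.061872862992114225 -32.0794124022498
0.07275651446570816 -32.845416533307386
0.03992637639953488 -32.60832037382324
```

The bar is at −32.3°, the fifth position. Backing off and up, then a check from above.

Emit:
{"name": "apply_moves", "arguments": {"steps": [{"tx": 3, "ty": 5, "tz": 0, "spin": 0, "gripper": 0}, {"tx": 4, "ty": 6, "tz": 0, "spin": 0, "gripper": 0}, {"tx": 0, "ty": 0, "tz": 30, "spin": 0, "gripper": 0}, {"tx": 0, "ty": 0, "tz": 50, "spin": 0, "gripper": 0}, {"tx": 0, "ty": 0, "tz": 30, "spin": 0, "gripper": 0}]}}

```text
time_s: 9.5
tcp_pos: [0.5863, 0.0764, 0.2173]
tool_rot: [0.962, -0.273, 0.001, -0.0]
ft_force: [0.5, -0.3, 0.3]
opening: 0.0
```

Emit:
{"name": "apply_moves", "arguments": {"steps": [{"tx": 0, "ty": 0, "tz": 0, "spin": 0, "gripper": 0}, {"tx": 0, "ty": 0, "tz": 0, "spin": 0, "gripper": 0}]}}

```text
time_s: 9.7
tcp_pos: [0.5856, 0.0762, 0.2146]
tool_rot: [0.962, -0.273, 0.0, -0.0]
ft_force: [0.7, -0.3, -0.4]
opening: 0.003
```

Run:
```python
from h import *
import cv2
print(arm.state()['tcp_pos'],arm.state()['ft_force'])
w=arm.camera("wrist")[:,:,::-1];cv2.imwrite("pics/w11.png",cv2.convertScaleAbs(w,alpha=1.6))
cv2.imwrite("pics/w11z.png",cv2.convertScaleAbs(cv2.resize(w[150:300,260:460],(800,600)),alpha=1.6))
```

```text
[0.58564425 0.07620562 0.21457868] [ 0.72212023 -0.25243902 -0.40098349]
```

View pics/w11.png

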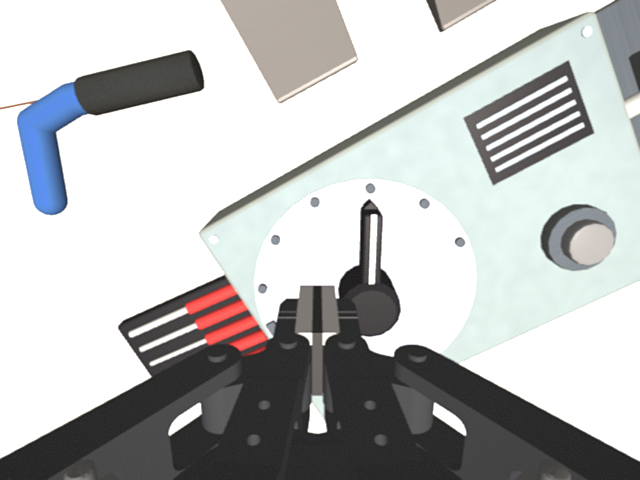

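View pics/w11z.png

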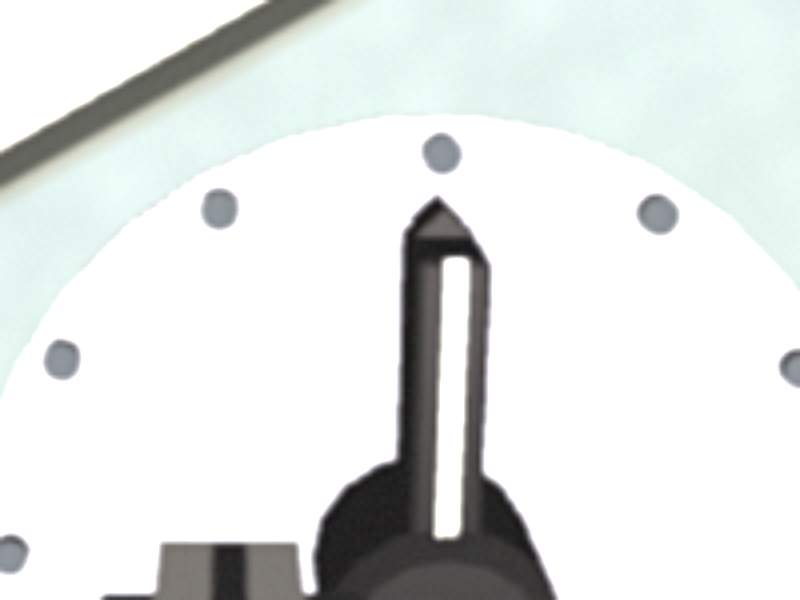

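The bar points at the stud at (370,188), which is the fifth: long stud (272,327), then (263,288), (275,240), (315,202), (370,188). I'll check the angle, then find the button, at (591,243) in this view.

```bash
python3 la.py 456 258 260 150 4 .104;python3 la.py 447 535 260 150 4 .104; python3 la.py 441 154 260 150 4 .075
python3 - <<'E'
from h import *
c=arm.get_calibration("wrist")
A,B=plane(c,260+456/4,150+258/4,.104),plane(c,260+447/4,150+535/4,.104);d=A-B;print('line dir',np.degrees(np.arctan2(d[1],d[0])))
c2=dict(arm.get_calibration("top"))
for z in(.08,.085,.09,.095,.1):
  print(z,plane(c,591,243,z)[:2],plane(c2,456/3.502-.36+255,320/3.5-.36+225,z)[:2])
E
```

```text
0.06180911638841643 -32.45667328883544
0.016474888813625212 -36.208901990912715
0.07193562515107813 -33.17781377324227
line dir -31.095369112417806
0.08 [ 0.47525793 -0.07482556] [ 0.4860669  -0.07150558]
0.085 [ 0.47859523 -0.07267425] [ 0.48579904 -0.07081962]
0.09 [ 0.48193253 -0.07052295] [ 0.48553117 -0.07013366]
0.095 [ 0.48526983 -0.06837165] [ 0.48526331 -0.0694477 ]
0.1 [ 0.48860713 -0.06622034] [ 0.48499545 -0.06876174]
```

Line end at −32.45°, so the selector sits in the fifth position. Button top is near (0.4845, −0.070, 0.095). Moving over it.

Emit:
{"name": "apply_moves", "arguments": {"steps": [{"tx": -25, "ty": -36, "tz": 0, "spin": 0, "gripper": 0}, {"tx": -25, "ty": -36, "tz": 0, "spin": 0, "gripper": 0}, {"tx": -25, "ty": -36, "tz": 0, "spin": 0, "gripper": 0}, {"tx": -26, "ty": -38, "tz": 0, "spin": 0, "gripper": 0}, {"tx": 0, "ty": 0, "tz": 0, "spin": 0, "gripper": 0}]}}

```text
time_s: 10.25
tcp_pos: [0.4819, -0.0729, 0.213]
tool_rot: [0.961, -0.275, -0.002, 0.0]
ft_force: [0.1, -0.5, -0.3]
opening: -0.002
```

Emit:
{"name": "apply_moves", "arguments": {"steps": [{"tx": 0, "ty": 0, "tz": -40, "spin": 0, "gripper": 0}, {"tx": 0, "ty": 0, "tz": -30, "spin": 0, "gripper": 0}, {"tx": 0, "ty": 0, "tz": -10, "spin": 0, "gripper": 0}, {"tx": 0, "ty": 0, "tz": 0, "spin": 0, "gripper": 0}, {"tx": 0, "ty": 0, "tz": 0, "spin": 0, "gripper": 0}]}}

```text
time_s: 10.75
tcp_pos: [0.485, -0.07, 0.1347]
tool_rot: [0.962, -0.273, 0.0, 0.0]
ft_force: [1.1, -0.4, 0.3]
opening: -0.001
```

```bash
python3 look.py b1
```

```text
[ 0.48501528 -0.07003594  0.13473568] [ 1.12037759 -0.39203313  0.28695072] [-0.00919441 -0.0291503   0.02107594]
```

View pics/b1.png

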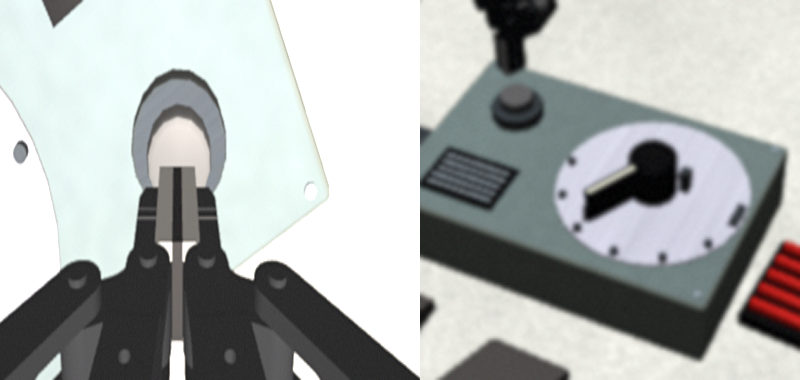

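The fingertip is centred over the button in the wrist view, and the scene view shows the bar at the fifth stud. Descending slowly and watching the force.

Emit:
{"name": "apply_moves", "arguments": {"steps": [{"tx": 0, "ty": 0, "tz": -10, "spin": 0, "gripper": 0}, {"tx": 0, "ty": 0, "tz": -8, "spin": 0, "gripper": 0}, {"tx": 0, "ty": 0, "tz": 0, "spin": 0, "gripper": 0}, {"tx": 0, "ty": 0, "tz": 0, "spin": 0, "gripper": 0}]}}

```text
time_s: 11.25
tcp_pos: [0.4845, -0.0702, 0.1161]
tool_rot: [0.962, -0.273, -0.0, 0.0]
ft_force: [-0.7, 0.1, -0.6]
opening: -0.001
```

Emit:
{"name": "apply_moves", "arguments": {"steps": [{"tx": 0, "ty": 0, "tz": -2, "spin": 0, "gripper": 0}, {"tx": 0, "ty": 0, "tz": -2, "spin": 0, "gripper": 0}, {"tx": 0, "ty": 0, "tz": 0, "spin": 0, "gripper": 0}]}}

```text
time_s: 11.55
tcp_pos: [0.4845, -0.0702, 0.1122]
tool_rot: [0.962, -0.273, -0.0, 0.0]
ft_force: [-0.4, 0.1, 0.4]
opening: 0.0
```

Emit:
{"name": "apply_moves", "arguments": {"steps": [{"tx": 0, "ty": 0, "tz": -2, "spin": 0, "gripper": 0}, {"tx": 0, "ty": 0, "tz": 0, "spin": 0, "gripper": 0}, {"tx": 0, "ty": 0, "tz": 0, "spin": 0, "gripper": 0}]}}

```text
time_s: 11.85
tcp_pos: [0.4845, -0.0702, 0.1103]
tool_rot: [0.962, -0.273, -0.0, 0.0]
ft_force: [0.5, -0.5, -0.5]
opening: -0.001
```

Emit:
{"name": "apply_moves", "arguments": {"steps": [{"tx": 0, "ty": 0, "tz": -1.5, "spin": 0, "gripper": 0}, {"tx": 0, "ty": 0, "tz": -1.5, "spin": 0, "gripper": 0}, {"tx": 0, "ty": 0, "tz": 0, "spin": 0, "gripper": 0}]}}

```text
time_s: 12.15
tcp_pos: [0.4847, -0.0703, 0.1073]
tool_rot: [0.962, -0.273, 0.0, 0.0]
ft_force: [-0.2, -0.5, 2.0]
opening: -0.006
```

```bash
python3 look.py b2
```

```text
[ 0.48465449 -0.07027749  0.10728387] [-0.22608516 -0.51725892  2.03906064] [ 0.03044372 -0.02638698  0.01525039]
```

View pics/b2.png

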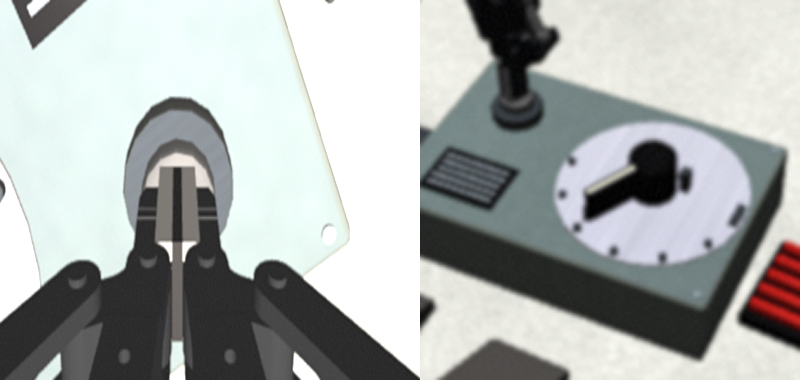

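Contact, 2 N. Continuing in 1.5 mm steps.

Emit:
{"name": "apply_moves", "arguments": {"steps": [{"tx": 0, "ty": 0, "tz": -1.5, "spin": 0, "gripper": 0}, {"tx": 0, "ty": 0, "tz": -1.5, "spin": 0, "gripper": 0}, {"tx": 0, "ty": 0, "tz": 0, "spin": 0, "gripper": 0}, {"tx": 0, "ty": 0, "tz": 0, "spin": 0, "gripper": 0}]}}

```text
time_s: 12.65
tcp_pos: [0.4846, -0.0703, 0.1044]
tool_rot: [0.962, -0.273, 0.0, 0.0]
ft_force: [-0.6, 0.0, 3.8]
opening: -0.0
```

Emit:
{"name": "apply_moves", "arguments": {"steps": [{"tx": 0, "ty": 0, "tz": -1, "spin": 0, "gripper": 0}, {"tx": 0, "ty": 0, "tz": -1, "spin": 0, "gripper": 0}, {"tx": 0, "ty": 0, "tz": 0, "spin": 0, "gripper": 0}, {"tx": 0, "ty": 0, "tz": 0, "spin": 0, "gripper": 0}]}}

```text
time_s: 13.05
tcp_pos: [0.4847, -0.0703, 0.1029]
tool_rot: [0.962, -0.273, 0.0, 0.0]
ft_force: [-2.0, -0.3, 14.1]
opening: 0.005
```

It bottomed: 14 N after about 6 mm of travel from contact, past the 5 N that full travel takes. Releasing upward.

Emit:
{"name": "apply_moves", "arguments": {"steps": [{"tx": 0, "ty": 0, "tz": 3, "spin": 0, "gripper": 0}, {"tx": 0, "ty": 0, "tz": 7, "spin": 0, "gripper": 0}, {"tx": 0, "ty": 0, "tz": 30, "spin": 0, "gripper": 0}, {"tx": 0, "ty": 0, "tz": 45, "spin": 0, "gripper": 0}, {"tx": 0, "ty": 0, "tz": 45, "spin": 0, "gripper": 0}]}}

```text
time_s: 13.55
tcp_pos: [0.4838, -0.0701, 0.2335]
tool_rot: [0.962, -0.273, -0.001, 0.0]
ft_force: [0.6, -0.0, 0.3]
opening: -0.0
```

Emit:
{"name": "apply_moves", "arguments": {"steps": [{"tx": 0, "ty": -40, "tz": 20, "spin": 0, "gripper": 0}, {"tx": -10, "ty": -45, "tz": 0, "spin": 0, "gripper": 0}, {"tx": -10, "ty": -45, "tz": 0, "spin": 0, "gripper": 0}, {"tx": -20, "ty": -45, "tz": 0, "spin": 0, "gripper": 0}, {"tx": -20, "ty": -45, "tz": 0, "spin": 0, "gripper": 0}]}}

```text
time_s: 14.05
tcp_pos: [0.4234, -0.2916, 0.2523]
tool_rot: [0.962, -0.273, -0.0, -0.0]
ft_force: [1.2, 0.1, -0.6]
opening: -0.001
```

Emit:
{"name": "apply_moves", "arguments": {"steps": [{"tx": -20, "ty": -45, "tz": 0, "spin": 0, "gripper": 0}, {"tx": -20, "ty": -45, "tz": 0, "spin": 0, "gripper": 0}, {"tx": -20, "ty": -45, "tz": 0, "spin": 0, "gripper": 0}, {"tx": 0, "ty": 0, "tz": 0, "spin": 0, "gripper": 0}, {"tx": 0, "ty": 0, "tz": 0, "spin": 0, "gripper": 0}]}}

```text
time_s: 14.55
tcp_pos: [0.3637, -0.4257, 0.2519]
tool_rot: [0.962, -0.274, -0.001, -0.0]
ft_force: [-0.1, -0.4, 0.6]
opening: -0.001
```

Run:
```python
from h import *
import cv2
s=arm.state();print(s['time_s'],s['tcp_pos'],s['ft_force'],np.abs(s['qvel']).max())
t=arm.camera("top")[:,:,::-1];b=arm.camera("scene")[:,:,::-1]
cv2.imwrite("pics/tf.png",cv2.convertScaleAbs(cv2.resize(t[225:365,255:480],(788,490),interpolation=cv2.INTER_CUBIC),alpha=1.7))
cv2.imwrite("pics/sf.png",cv2.convertScaleAbs(cv2.resize(b[150:290,180:410],(782,476),interpolation=cv2.INTER_CUBIC),alpha=1.7))
a=cv2.imread("pics/top0.png");d=cv2.absdiff(cv2.GaussianBlur(a,(5,5),0),cv2.GaussianBlur(t,(5,5),0)).max(2);print('top diff boxes',[cv2.boundingRect(k) for k in cv2.findContours((d>25).astype(np.uint8),0,2)[0] if cv2.contourArea(k)>8])
```

```text
14.55 [ 0.36368425 -0.42565746  0.25186672] [-0.12659777 -0.36779791  0.61462434] 0.04086546395493295
top diff boxes [(446, 470, 67, 10), (227, 456, 35, 24), (287, 440, 139, 27), (607, 387, 33, 44), (320, 262, 16, 20), (302, 258, 12, 21)]
```

View pics/tf.png

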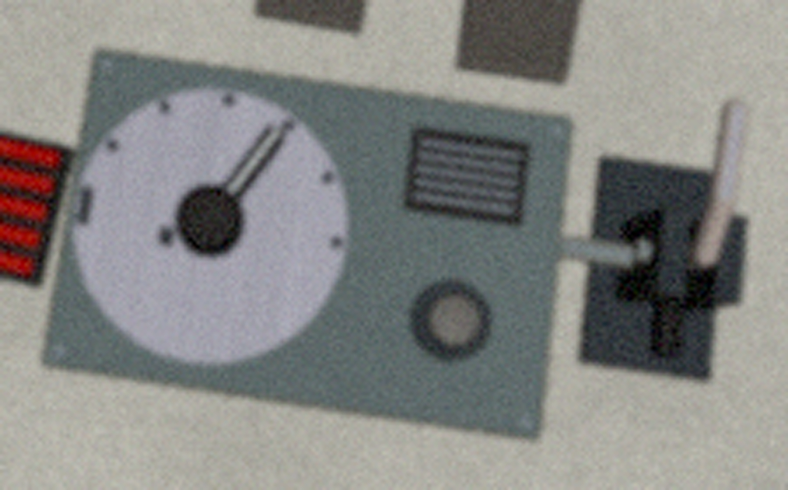

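View pics/sf.png

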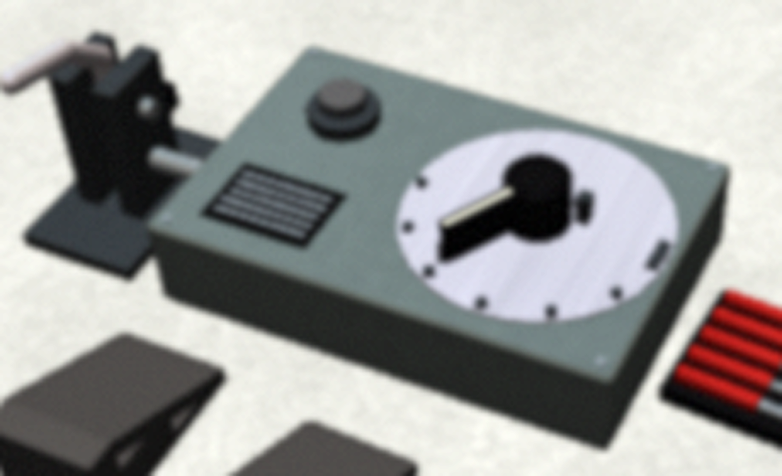

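The final top view shows the bar tip at the fifth stud (288,126) and the button up. The only changes from the first picture are the bar and the robot itself. Handing in.

```bash
python3 -c "
from cell import arm
print(arm.hand_in())"
```

```text
the job is handed in; nothing more can be done
None
```

The brake lever tester is set to its fifth load step, and the start button was pressed once after that. I handed the job in at about 15 s of the 58 s allowed; the hand-in reports no verdict.

- **Selector:** It started in the third position. I pushed it through the fourth to the fifth with the shut fingertips, without pinching it, and the push force I saw was about 4 N.
- **Selector check:** The index line reads about −32.4°, against −32.4° expected for the fifth position. The line's own direction read −31.1° over its short visible length, a slight disagreement within measuring error. No picture showed the bar past the fifth.
- **No snap into the fifth:** The bar followed the finger instead of snapping on past half-way. When I first backed off it stood about 4.7° short of the fifth, so I eased it the rest of the way. It stayed there after release, in both the wrist and the top view.
- **Start button:** I pressed it about 6 mm to its end, with 14 N at the bottom, and released it. The top and scene views show it back up.
- **Finish:** The arm ended well clear of everything. Comparing the first and last top pictures, only the bar and the robot changed, so the chocks, hex key case and push handle are where they were.

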